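Square up weld blanks against the bench fence

ROBOT

A 6-joint arm with a two-finger parallel gripper is mounted at the origin on the work surface. World frame = base frame: x ahead of the robot, y to its left, z up, the work surface at z = 0. Lengths are in mm, angles in rad, forces in N, time in s.
With the tool pointing down it reaches from about 275 to 1000 mm from the base axis. Payload 8.4 kg.
Tool frame: the origin (TCP) lies at the very end of the fingers, on their centre line; the grasp point (between the pads) lies 19 mm behind it; z points along the fingers, y is the direction in which the jaws open and shut (so a half turn about z gives the same grasp; the last joint's range is limited). The gripper opens to 85 mm and grips with 20 to 120 N. Pads are 22 mm wide; open, the fingers measure 114 mm over their backs; the gripper's body (76 mm by 85 mm) begins 54 mm behind the grasp point. The pads swing forward as they close: fully open they stand 13 mm farther back than shut.
Start: joints at [1.18, 0.353, 1.633, -0, 1.155, -0.002], TCP at [236.923, 578.356, 210.781] pointing down, gripper open.
Joint ranges: [-2.63, 2.63], [-0.92, 2.1], [0.06, 2.66], [-1.3, 4.44], [0, 2.69], [-3.02, 3.02]. Speed limits (rad/s): [2.22, 2.22, 2.79, 3.14, 3.14, 3.14].

INTERFACE

Orientations are given as [roll, pitch, yaw] about the fixed x, y, z axes, in that order (R = Rz(yaw) Ry(pitch) Rx(roll)).
In Python, from rig import r, vision gives the robot as it stands.
- The arm moves only by the tool move_arm, never from a script. Its argument "series" is text: rows parted by semicolons, each of 7 numbers parted by spaces: the closure, from -1 (fully open) to 1 (shut), then the shift along the tool's x, y, z in units of 40 mm (1.0 is 40 mm), then the turn, a rotation vector about the tool's x, y, z in degrees. In form: grip tx ty tz ax ay az; .... A call has 1 to 20 rows; each row shifts and turns the pose as measured when the row begins, along the tool's axes as they then stand; what a row does not reach is not made up. A row lasts 1/8 s, in which the tool goes at most 62.5 mm and 10.7 degrees, less where a joint would pass 70% of its speed; a pose out of reach is approached as far as the arm can. A call is refused whole if a number of a shift passes 1 or a number of a turn 10.7, either way. A call with a gripper value outside its range is refused whole. The fingers move at their own pace and stop on an object; "grip_force" is the grip in N (left out, the last holds). Time passes only in rows, so rows that do not move let the fingers close. It gives the time, the measured TCP pose, the force and the opening at its end, in the units of the state.
- r.sense(): the state, without advancing time (a new reading comes with each control period).
- vision.grab_frame(name): name is "side" or "top"; returns the picture (480x640x3 uint8, red, green, blue); there is no depth.
- vision.camera_params(name): a dict with "fx", "fy", "cx", "cy" (pixels), "position" and "rotation" of the camera in the world. Camera axes: x right, y up, looking along -z (the intrinsics and any distortion apply to the point x, -y, -z); pixel columns grow to the right and rows downward; lengths in mm; the calibration is good to about 2 mm. A picture is of the moment at which its call begins. camera_params takes no time and is no camera call.
- r.sign_off(): hands the job in, once; it reports no verdict.
The state is a dict: "clock": time; "qpos": joint angles; "qvel": joint speeds; "joint_efforts": joint torques, N m; "eef_pos": TCP position; "tcp_rot": TCP orientation; "contact_force": force on the tool from outside, world axes, zero at the start; "wrist_torque": the same for the moment, N m; "opening": opening from 0.0 (shut) to 1.0 (fully open).
Only numpy, scipy, OpenCV 4.12 (cv2) and the standard library are available. Lean on these libraries where they do the work, as an engineer would, in place of code of your own. Each camera call takes 0.05 s, during which the arm holds its last target. There are 200 camera calls.

TASK

Take the straightedge from its wooden rest by its upright fin and use it to sweep the four small steel blanks together, all in one row ahead of its face, squarely up against the angle-iron fence, so that every blank lies flat with its long side flush against the fence. Move the blanks with the straightedge only, not with the fingers, and leave the other tools and hardware where they lie. Then put the straightedge back down in its rest, between the wooden cheeks as it was.

Things in the scene. Friction and masses are not known exactly. Their poses are not given: they have to be found in the camera images.
- fence: Fixed dark angle iron, 300 mm long; upright leg 40 mm high, 5 mm thick; flat leg with two clamps (37 mm high) behind it. Origin: mid-length, bench height, in the plane of the front face. y along the fence, -x out of the front face toward the blanks (about world -y, turned up to 0.2 rad). Blanks start with centres 60 to 115 mm in front of that face.
- blank0: Steel blank 0 of four alike: flat plate 32 (x) x 40 (y) x 14 mm thick with a dark dot (hole) in the middle, 100 to 200 g. Origin: centre of the underside. Lies flat before the fence, about 55 mm along the fence from its neighbour, numbered from the fence's +y end; its 40 mm sides lie along the fence, turned by up to 0.3 rad.
- blank1: Steel blank 1 of four alike: flat plate 32 (x) x 40 (y) x 14 mm thick with a dark dot (hole) in the middle, 100 to 200 g. Origin: centre of the underside. Lies flat before the fence, about 55 mm along the fence from its neighbour, numbered from the fence's +y end; its 40 mm sides lie along the fence, turned by up to 0.3 rad.
- blank2: Steel blank 2 of four alike: flat plate 32 (x) x 40 (y) x 14 mm thick with a dark dot (hole) in the middle, 100 to 200 g. Origin: centre of the underside. Lies flat before the fence, about 55 mm along the fence from its neighbour, numbered from the fence's +y end; its 40 mm sides lie along the fence, turned by up to 0.3 rad.
- blank3: Steel blank 3 of four alike: flat plate 32 (x) x 40 (y) x 14 mm thick with a dark dot (hole) in the middle, 100 to 200 g. Origin: centre of the underside. Lies flat before the fence, about 55 mm along the fence from its neighbour, numbered from the fence's +y end; its 40 mm sides lie along the fence, turned by up to 0.3 rad.
- straightedge: Aluminium bar, 0.4 kg, 260 mm long (x), 25 mm wide (y), 20 mm high, straight long faces; on its middle an upright grip fin, 70 mm along x, 14 mm thick along y, from 20 to 75 mm above the underside. Origin: centre of the underside. Both ends and both faces are alike. Starts lying in the rest.
- rest: Fixed plywood board 220 (x) x 80 (y) x 12 mm with two pairs of wooden cheeks 75 mm either side of the middle along x, each 30 mm long and 14 mm higher than the board. The straightedge lies along x on the board between the cheeks, 37 mm apart inside. Origin: centre of the underside, at bench height.
- flange: Bystander: dark round pipe flange, 52 mm across, 22 mm high, lying in front of the fence just past the +y end of the row, about 180 mm along the fence from its middle. Origin at the centre of its underside.
- nut: Bystander: big steel hex nut, 36 mm across, 15 mm high, in front of the fence just past the -y end of the row, about 175 mm along the fence from its middle. Origin at the centre of its underside.
- wrench: Bystander: steel wrench, 170 mm long along its x, lying flat between the rest and the blanks, under 25 mm high. Origin at the middle of its underside.
- hammer: Bystander: hammer, 270 mm long along its x, lying behind the fence. Origin at the middle of its underside.
- tube: Bystander: offcut of dark steel square tube, 50 x 50 x 80 mm, lying far from the robot. Origin at the centre of its underside.
- jar: Bystander: small jar with a white cap, 56 mm across, 75 mm high, standing near the robot, to its left. Origin at the centre of its underside.

How it is judged (in metres and radians):
On the way, in this order (a step that is already met when the one before it is completed fails the run):
1. the straightedge has been taken at least 80 mm away from its rest (horizontal distance between straightedge and rest above 0.08 m), for 0.1 s.
2. all four blanks together lie within 10 mm of one face of the straightedge while they are still at least 10 mm from the fence (x of each of blank0, blank1, blank2, blank3 in the frame of fence below -0.026 m and ((y of blank0 in the frame of straightedge between 0.02 and 0.038 m and y of blank1 in the frame of straightedge between 0.02 and 0.038 m and y of blank2 in the frame of straightedge between 0.02 and 0.038 m and y of blank3 in the frame of straightedge between 0.02 and 0.038 m) or (y of blank0 in the frame of straightedge between -0.038 and -0.02 m and y of blank1 in the frame of straightedge between -0.038 and -0.02 m and y of blank2 in the frame of straightedge between -0.038 and -0.02 m and y of blank3 in the frame of straightedge between -0.038 and -0.02 m))), for 0.05 s.
3. all four blanks are flush against the fence (x of blank0 in the frame of fence between -0.02 and -0.01 m and y of blank0 in the frame of fence between -0.15 and 0.15 m and angle between the x axis of each of blank0, blank1, blank2, blank3 and the x axis of fence, either way round below 0.08 rad and height (world z) of each of blank0, blank1, blank2, blank3 below 0.005 m and angle between each of blank0, blank1, blank2, blank3's own z axis and vertical below 0.05 rad and x of blank1 in the frame of fence between -0.02 and -0.01 m and y of blank1 in the frame of fence between -0.15 and 0.15 m and x of blank2 in the frame of fence between -0.02 and -0.01 m and y of blank2 in the frame of fence between -0.15 and 0.15 m and x of blank3 in the frame of fence between -0.02 and -0.01 m and y of blank3 in the frame of fence between -0.15 and 0.15 m), for 0.2 s.
At the end, for the whole second after the job is handed in: All four blanks lie flat and still on the bench in front of the fence, each with its 40 mm side within 4 mm of the fence's front face and parallel to it within 0.08 rad; the straightedge is released and lies still and upright in its rest between the cheeks, on the board, within 30 mm of its middle (all of step 3 and linear speed of each of blank0, blank1, blank2, blank3, straightedge below 0.01 m/s and horizontal distance between straightedge and rest below 0.03 m and angle between the x axis of straightedge and the x axis of rest, either way round below 0.1 rad and z of straightedge in the frame of rest between 0.009 and 0.016 m and angle between straightedge's own z axis and vertical below 0.06 rad and contact force between the fingers and straightedge below 0.1 N); the robot touches nothing.
It fails at once if the fingers or the arm push on a blank (contact force between any of the fingers, the arm and blank0 above 1 N or contact force between any of the fingers, the arm and blank1 above 1 N or contact force between any of the fingers, the arm and blank2 above 1 N or contact force between any of the fingers, the arm and blank3 above 1 N).
It fails at once if a bystander (flange, nut, wrench, hammer, tube, jar) is moved by more than 20 mm (distance of any of flange, nut, wrench, hammer, tube, jar from where it was at the start of the episode above 0.02 m).
It also fails if it takes over 56 s, if anything falls off the work surface, if the arm or the gripper's body presses on something with over 40 N, if the wrist force passes 120 N, or if a joint passes its speed limit or range.

## Working session

There is one attempt and no reset: what is moved stays moved. The work goes in short steps, Python scripts to look and compute and a tool call to move; the robot and the scene stay as the last step left them, time stands still between calls to the robot, and variables do not carry over. Pictures are saved under pics/ and viewed, about 8 in all and at most 12, crops included, and the job is handed in when it is done.

Besides the shell and the picture viewer there is one more tool, called after ">>>" by a JSON object that holds its "op" and its "data". move_arm: Moves the arm, as the interface text tells. Its arguments: {"type":"object","properties":{"series":{"type":"string"},"grip_force":{"type":"number"}},"required":["series"]}

```bash
mkdir -p pics; ls; python3 - <<'E'
from rig import r, vision
import cv2
for n in("top","side"):
    im=vision.grab_frame(n); cv2.imwrite(f"pics/{n}0.png",im[:,:,::-1]); print(n,vision.camera_params(n))
print(r.sense())
E
```

```text
pics
top {'fx': 513.3588879684524, 'fy': 513.3588879684524, 'cx': 323.83831802086775, 'cy': 241.7527360320471, 'position': array([483.7191786 ,  24.40393156, 985.41684102]), 'rotation': array([ 0.07789136, -0.01278941, -1.54323514])}
side {'fx': 489.1274655642017, 'fy': 489.1274655642017, 'cx': 320.58602164194986, 'cy': 245.71868584795024, 'position': array([ 102.22536848, -530.61588803,  753.78800095]), 'rotation': array([ 0.79552207, -0.00603624, -0.65780425])}
{'clock': 0.1, 'qpos': array([ 1.17959151e+00,  3.53611887e-01,  1.63404466e+00,  1.29823944e-05,
        1.15523573e+00, -2.39735857e-03]), 'qvel': array([-0.00031131, -0.003328  , -0.0024352 , -0.00221965, -0.00171402,
        0.00038221]), 'joint_efforts': array([ 1.07047916e-03, -6.06354976e+01, -3.42817104e+01,  2.29544585e-04,
        3.84654137e-03,  3.44567707e-05]), 'eef_pos': array([236.74752731, 577.9286819 , 210.12264003]), 'tcp_rot': array([-3.14029306e+00, -1.49862628e-05,  2.75277993e+00]), 'contact_force': array([0.14661276, 0.28947938, 1.16952674]), 'wrist_torque': array([ 0.00042873,  0.00066304, -0.02885418]), 'opening': 1.0023452670872417}
```

View pics/top0.png

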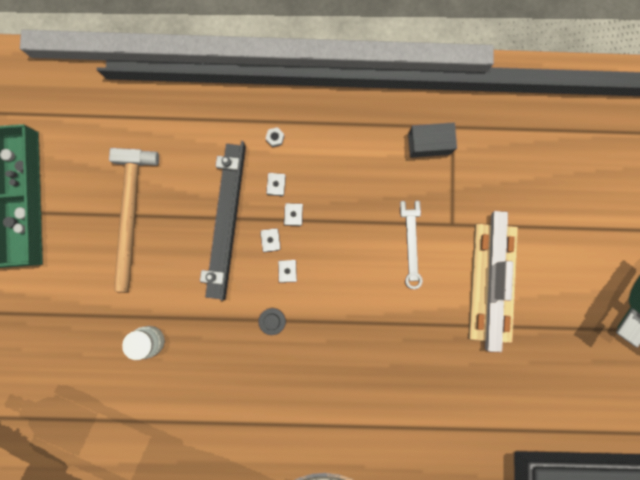

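View pics/side0.png

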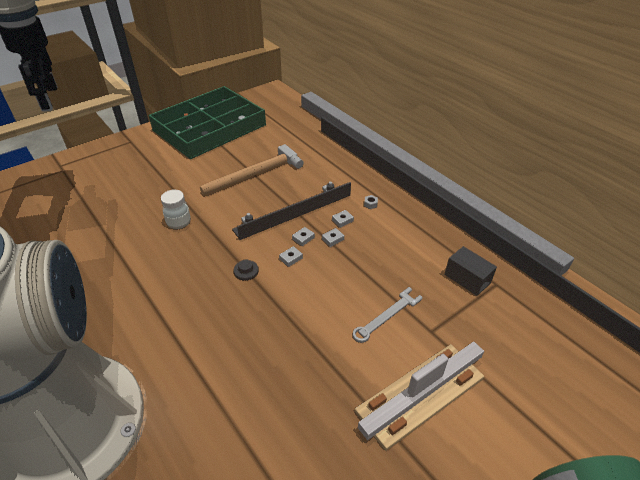

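```bash
cat > h.py <<'E'
from rig import r, vision
import numpy as np, cv2
from scipy.spatial.transform import Rotation as R
P={n:vision.camera_params(n) for n in("top","side")}
def ray(n,uv):
    p=P[n]; uv=np.atleast_2d(uv).astype(float)
    d=np.c_[(uv[:,0]-p["cx"])/p["fx"],-(uv[:,1]-p["cy"])/p["fy"],-np.ones(len(uv))]
    return p["position"],R.from_euler("xyz",p["rotation"]).apply(d)
def onz(n,uv,z):
    o,d=ray(n,uv); return (o+d*((z-o[2])/d[:,2])[:,None])[:,:2]
def proj(n,X):
    p=P[n]; c=R.from_euler("xyz",p["rotation"]).inv().apply(np.atleast_2d(X)-p["position"])
    return np.c_[p["cx"]+p["fx"]*c[:,0]/-c[:,2],p["cy"]-p["fy"]*c[:,1]/-c[:,2]]
def light(im,box,v=120,s=60):
    x0,y0,x1,y1=box; hsv=cv2.cvtColor(im,cv2.COLOR_RGB2HSV)
    m=((hsv[...,1]<s)&(hsv[...,2]>v)).astype(np.uint8); k=np.zeros_like(m);k[y0:y1,x0:x1]=1
    return cv2.morphologyEx(m*k,cv2.MORPH_CLOSE,np.ones((5,5)))
def blobs(m,a=60):
    return [c for c in cv2.findContours(m,cv2.RETR_EXTERNAL,cv2.CHAIN_APPROX_NONE)[0] if cv2.contourArea(c)>a]
def rect(n,c,z):
    w=onz(n,c[:,0],z).astype(np.float32); return cv2.minAreaRect(w)
E
cat > m.py <<'E'
from h import *
T=cv2.imread("pics/top0.png")[:,:,::-1].copy(); S=cv2.imread("pics/side0.png")[:,:,::-1].copy()
for n,im,box in(("top",T,(258,165,312,290)),("side",S,(270,205,358,268))):
    print(n)
    for c in blobs(light(im,box)): print(np.round(rect(n,c,14)[0],1),np.round(rect(n,c,14)[1:][0],1),round(rect(n,c,14)[2],1), c[:,0].mean(0).round())
print("bar"); 
for n,im,box in(("top",T,(465,200,530,360)),("side",S,(350,335,490,445))):
  for c in blobs(light(im,box),200): print(n,[np.round(a,1) for a in rect(n,c,32)])
print("wrench")
for c in blobs(light(T,(395,195,430,295))): print([np.round(a,1) for a in rect("top",c,10)])
g=cv2.cvtColor(T,cv2.COLOR_RGB2HSV)[...,2]
for y in range(150,296,12): print(y,g[y,205:255:1].tolist())
a=cv2.resize(T[125:335,190:320],None,fx=3.2,fy=2.8*1.0,interpolation=cv2.INTER_NEAREST)
b=cv2.resize(T[200:360,460:530],None,fx=3.7,fy=588/160,interpolation=cv2.INTER_NEAREST)
cv2.imwrite("pics/c1.png",np.hstack([a,b])[:,:,::-1])
E
python3 m.py
```

```text
top
[503.5  81.2] [39.7 32. ] 2.0 [287. 271.]
[560.7 116.1] [41.4 33. ] 8.4 [270. 240.]
[610.7  73.6] [34.4 41.7] 87.6 [293. 214.]
[668.3 109.3] [32.7 41.7] 86.5 [276. 184.]
side
[501.3  83.1] [39.  31.1] 4.1 [290. 254.]
[609.5  74.9] [29.8 39.1] 88.7 [333. 235.]
[559.4 117.5] [39.5 30.6] 8.0 [303. 234.]
[667.4 110.6] [31.3 38. ] 86.4 [342. 216.]
bar
top [array([ 495.1, -317.5]), array([ 42. , 260.5]), np.float64(87.6)]
side [array([ 493.5, -306.1]), array([ 44. , 259.1]), np.float64(87.6)]
wrench
[array([ 560.2, -151.4]), array([166.6,  38.5]), np.float64(1.6)]
150 [189, 189, 190, 190, 190, 191, 191, 190, 190, 190, 189, 190, 191, 190, 190, 191, 190, 189, 181, 156, 125, 103, 98, 97, 97, 97, 98, 98, 98, 97, 98, 97, 97, 94, 92, 93, 89, 74, 57, 66, 104, 146, 169, 180, 189, 197, 200, 200, 199, 200]
162 [202, 202, 201, 201, 201, 202, 202, 201, 200, 199, 195, 202, 213, 217, 216, 205, 171, 134, 127, 137, 138, 126, 109, 99, 93, 102, 140, 185, 212, 218, 219, 216, 198, 156, 113, 82, 61, 58, 90, 135, 163, 175, 181, 189, 196, 199, 199, 199, 199, 199]
174 [192, 191, 191, 193, 192, 191, 192, 191, 
[... 1890 characters left out ...]
, 119, 113, 110, 107, 107, 103, 103, 103, 103, 102, 98, 93, 93, 90, 74, 56, 61, 101, 144, 171, 182, 191, 198, 202, 202, 202, 202, 202, 203, 203, 203, 203, 201, 203, 202, 203, 203, 203, 203, 203, 204, 202, 203]
282 [161, 147, 125, 107, 102, 102, 111, 127, 153, 173, 188, 199, 206, 210, 211, 210, 192, 155, 113, 82, 60, 55, 86, 127, 159, 173, 181, 191, 196, 197, 198, 197, 198, 197, 198, 197, 198, 198, 197, 199, 198, 199, 198, 199, 198, 199, 199, 198, 198, 199]
294 [153, 118, 101, 100, 99, 99, 100, 99, 98, 98, 98, 98, 99, 100, 99, 96, 96, 89, 73, 58, 73, 113, 154, 174, 184, 193, 201, 203, 204, 203, 203, 203, 204, 204, 203, 204, 203, 203, 203, 203, 203, 203, 203, 203, 203, 203, 203, 204, 203, 204]
```

View pics/c1.png

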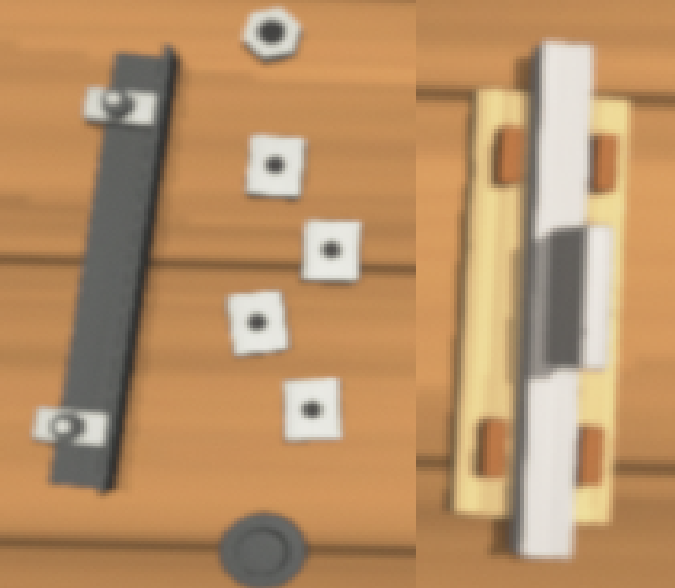

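```bash
cat > m2.py <<'E'
from h import *
T=cv2.imread("pics/top0.png")[:,:,::-1].copy(); S=cv2.imread("pics/side0.png")[:,:,::-1].copy()
fit=lambda p:cv2.fitLine(p.astype(np.float32),cv2.DIST_HUBER,0,.01,.01).ravel()
uv=np.array([(245,150),(242,174),(240.2,186),(238.6,198),(237.3,210),(235.6,222),(234.1,234),(232.3,246),(230.8,258),(229.1,270),(227.5,282),(225.8,294)])
print("fence",fit(onz("top",uv,0)),"ends",onz("top",[(247,143),(224.5,298)],0), "top ends z40",onz("top",[(243.5,143),(223,298)],40))
# fence in side view: bottom of front face, dark->wood going down
g=cv2.cvtColor(S,cv2.COLOR_RGB2HSV)[...,2].astype(int); b=[]
for x in range(245,345,4):
    y0=int(234-(x-238)*(234-190)/(352-238)); col=g[y0-16:y0+20,x]; k=np.where(col<70)[0]
    if len(k): b.append((x,y0-16+k[-1]+.5,y0-16+k[0]-.5))
b=np.array(b); print("side bottom",fit(onz("side",b[:,:2],0)),"top",fit(onz("side",b[:,[0,2]],40)))
# bar: white top face, ends only; fin top
h=cv2.cvtColor(T,cv2.COLOR_RGB2HSV); w=(h[...,1]<50)&(h[...,2]>170)
def mid(rows,z,x0,x1):
    o=[]
    for y in rows:
        k=np.where(w[y,x0:x1])[0]+x0
        o.append(onz("top",[(k[0]-.5,y),(k[-1]+.5,y)],z))
    return np.array(o)
q=mid(list(range(218,255))+list(range(308,345)),32,480,516)
print("bar",fit(q.mean(1)),"edge gap",np.linalg.norm(q[:,0]-q[:,1],axis=1).mean())
c=blobs((w&(np.indices(w.shape)[1]>465)&(np.indices(w.shape)[1]<530)).astype(np.uint8),200)
print("bar ends px",[ (a[:,0,1].min(),a[:,0,1].max()) for a in c],onz("top",[(499,212),(495,351)],32))
f=mid(range(264,298),87,502,520); print("fin",f.mean((0,1)),fit(f.mean(1)),np.linalg.norm(f[:,0]-f[:,1],axis=1).mean(),onz("top",[(509,262),(508.5,300)],87))
# rest
m=cv2.inRange(h,(20,60,150),(32,255,255));m[:,:465]=0;m[:,530:]=0;m[:220]=0;m[345:]=0
k=cv2.findNonZero(cv2.morphologyEx(m,cv2.MORPH_OPEN,np.ones((3,3))));print("rest",rect("top",k,12))
E
python3 m2.py
```

```text
fence [ 9.9589568e-01 -9.0508200e-02  5.8560309e+02  1.8594398e+02] ends [[749.86135424 169.12030682]
 [448.14224316 200.09473489]] top ends z40 [[738.85497735 169.78169774]
 [449.51212417 195.69631442]]
side bottom [ 9.9587572e-01 -9.0728000e-02  5.8388550e+02  1.8762537e+02] top [ 9.9594659e-01 -8.9946933e-02  5.8494928e+02  1.8732396e+02]
bar [ 9.9910939e-01 -4.2195123e-02  4.9509421e+02 -3.1102454e+02] edge gap 25.170711585414555
bar ends px [(np.int32(300), np.int32(351)), (np.int32(211), np.int32(299)), (np.int32(19), np.int32(62))] [[ 623.92580553 -313.34109547]
 [ 365.85741526 -306.18169953]]
fin [ 495.28759283 -310.56272242] [ 9.9909633e-01 -4.2503096e-02  5.0002161e+02 -3.1078302e+02] 12.382513797464897 [[ 527.738341   -311.59137843]
 [ 461.25999731 -310.67171791]]
rest ((492.0655822753906, -311.23565673828125), (76.22164916992188, 217.09075927734375), 86.67578887939453)
```

>>> {"op": "move_arm", "data": {"series": "-1 -.72 -.905 0 0 0 0;-1 -.72 -.905 0 0 0 0;-1 -.72 -.905 0 0 0 0;-1 -.72 -.905 0 0 0 0;-1 -.72 -.905 0 0 0 0;-1 -.72 -.905 0 0 0 0;-1 -.72 -.905 0 0 0 0;-1 -.72 -.905 0 0 0 0;-1 -.72 -.905 0 0 0 0;-1 -.72 -.905 0 0 0 0;-1 -.72 -.905 0 0 0 0;-1 -.72 -.905 0 0 0 0;-1 -.72 -.905 0 0 0 0;-1 -.72 -.905 0 0 0 0;-1 -.72 -.905 0 0 0 0;-1 -.72 -.905 0 0 0 0;-1 -.72 -.905 0 0 0 0;-1 -.72 -.905 0 0 0 0;-1 -.72 -.905 0 0 0 0;-1 -.72 -.905 0 0 0 0", "grip_force": 120}}

```text
clock: 2.6
eef_pos: [500.0, -337.1, 208.2]
tcp_rot: [-3.14, -0.001, 2.757]
contact_force: [0.8, 0.0, 0.5]
opening: 1.001
```

>>> {"op": "move_arm", "data": {"series": "-1 0 0 0 0 0 10.6;-1 0 0 0 0 0 10.6;-1 0 0 0 0 0 10.6;-1 0 0 0 0 0 10.6;-1 0 0 0 0 0 10.6;-1 0 0 0 0 0 10.6;-1 0 0 0 0 0 10.6;-1 0 0 0 0 0 10.6;-1 0 0 0 0 0 10.6;-1 0 0 0 0 0 10.6;-1 0 0 0 0 0 10.6;-1 0 0 0 0 0 10.6;-1 0 0 0 0 0 10.6;-1 0 0 0 0 0 10.6;-1 0 0 0 0 0 10.6;-1 0 0 0 0 0 0"}}

```text
clock: 4.6
eef_pos: [496.3, -338.5, 200.7]
tcp_rot: [-3.137, 0.013, -0.058]
contact_force: [0.6, -0.3, 1.2]
opening: 1.0
```

>>> {"op": "move_arm", "data": {"series": "-1 -.04 -.35 0 -.2 .4 -.5;-1 -.03 -.3 0 -.1 .3 -.4;-1 0 0 0 0 0 0;-1 0 0 .8 0 0 0;-1 0 0 .8 0 0 0;-1 0 0 .7 0 0 0;-1 0 0 0 0 0 0"}}

```text
clock: 5.48
eef_pos: [495.6, -309.9, 107.7]
tcp_rot: [3.139, -0.003, -0.028]
contact_force: [-0.6, 0.1, 0.0]
opening: 1.004
```

>>> {"op": "move_arm", "data": {"series": "-1 0 .025 .5 .15 -.2 .8;-1 0 0 .5 0 0 0;-1 0 0 .4 0 0 0;-1 0 0 0 0 0 0"}}

```text
clock: 5.98
eef_pos: [497.7, -312.4, 51.4]
tcp_rot: [3.14, -0.003, -0.042]
contact_force: [-0.7, 0.4, -0.4]
opening: 0.998
```

>>> {"op": "move_arm", "data": {"series": "1 0 0 0 0 0 0;1 0 0 0 0 0 0;1 0 0 0 0 0 0;1 0 0 0 0 0 0;1 0 0 0 0 0 0;1 0 0 0 0 0 0;1 0 0 0 0 0 0;1 0 0 0 0 0 0", "grip_force": 120}}

```text
clock: 6.98
eef_pos: [498.9, -312.9, 53.7]
tcp_rot: [3.139, -0.005, -0.043]
contact_force: [-0.0, 0.9, 0.5]
opening: 0.126
```

>>> {"op": "move_arm", "data": {"series": "1 0 0 -.4 0 0 0;1 0 0 -.6 0 0 0;1 0 0 -.6 0 0 0;1 0 0 -.4 0 0 0;1 0 0 0 0 0 0"}}

```text
clock: 7.6
eef_pos: [497.5, -312.4, 137.5]
tcp_rot: [3.139, -0.004, -0.043]
contact_force: [-0.3, -0.4, -4.8]
opening: 0.119
```

```bash
python3 - <<'E'
from h import *
im=vision.grab_frame("side"); cv2.imwrite("pics/s1.png",im[:,:,::-1]); s=r.sense(); print(s["eef_pos"],s["tcp_rot"],s["contact_force"],s["opening"])
E
```

```text
[ 497.03954999 -312.14232561  136.6815435 ] [ 3.13975193e+00 -2.49513877e-03 -4.25175414e-02] [-0.14073159  0.33430274 -4.68460146] 0.12748252767985518
```

View pics/s1.png

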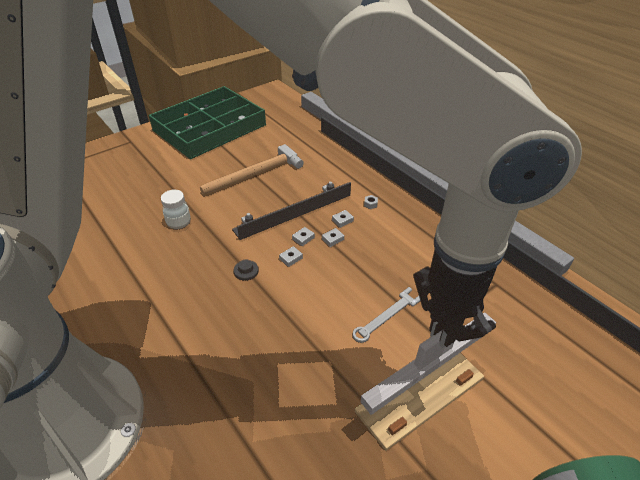

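>>> {"op": "move_arm", "data": {"series": "1 .1 -.4 0 0 0 0;1 .18 -.8 0 0 0 0;1 .18 -.8 0 0 0 0;1 .18 -.8 0 0 0 0;1 .18 -.8 0 0 0 0;1 .18 -.8 0 0 0 0;1 .18 -.8 0 0 0 0;1 .18 -.8 0 0 0 0;1 .18 -.8 0 0 0 0;1 .18 -.8 0 0 0 0;1 .1 -.5 0 0 0 1.4;1 0 -.2 0 0 0 1.4;1 0 0 0 0 0 0;1 0 0 0 0 0 0"}}

```text
clock: 9.4
eef_pos: [577.0, 39.5, 122.7]
tcp_rot: [-3.139, 0.02, -0.09]
contact_force: [0.9, 0.3, -4.8]
opening: 0.121
```

>>> {"op": "move_arm", "data": {"series": "1 .12 .2 0 -.1 .6 0;1 .07 .11 .3 0 .5 0;1 0 0 .5 0 0 0;1 0 0 .5 0 0 0;1 0 0 .1 0 0 0;1 0 0 0 0 0 0"}}

```text
clock: 10.15
eef_pos: [583.4, 22.1, 63.0]
tcp_rot: [-3.141, -0.001, -0.093]
contact_force: [-0.3, -0.1, -3.4]
opening: 0.125
```

```bash
python3 - <<'E'
from h import *
im=vision.grab_frame("side"); cv2.imwrite("pics/s2.png",im[100:400,160:560,::-1].repeat(2,0).repeat(2,1)); s=r.sense(); print(s["eef_pos"],s["tcp_rot"],s["contact_force"],s["opening"])
E
```

```text
[583.45909416  22.0701296   63.17691011] [-3.14141467e+00 -8.91917592e-04 -9.28898252e-02] [ 0.49553801 -0.16838207 -3.83614493] 0.1260585289475079
```

View pics/s2.png

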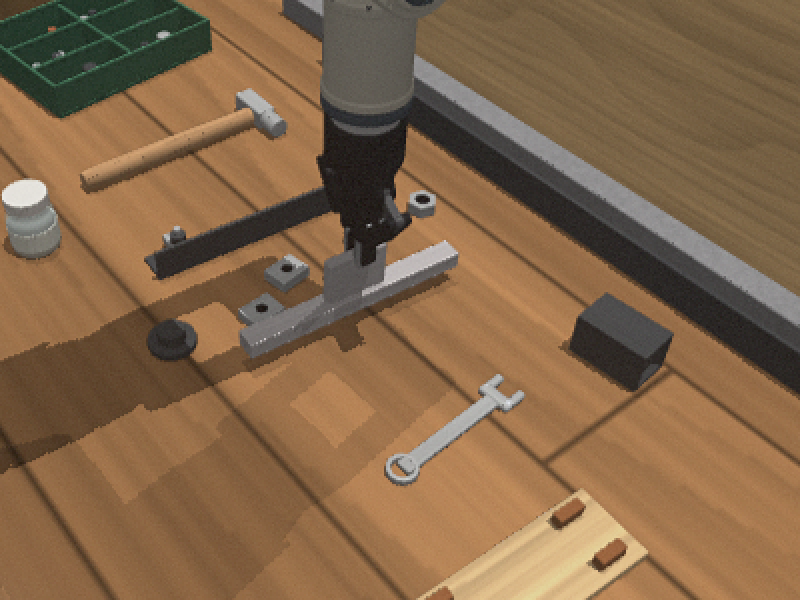

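>>> {"op": "move_arm", "data": {"series": "1 0 0 .25 0 0 .1;1 0 0 .15 0 0 0;1 0 0 0 0 0 0"}}

```text
clock: 10.58
eef_pos: [584.4, 22.1, 47.3]
tcp_rot: [-3.141, -0.003, -0.095]
contact_force: [0.2, -0.8, -4.0]
opening: 0.126
```

>>> {"op": "move_arm", "data": {"series": "1 0 0 .06 0 0 -.2;1 0 -.1 0 0 0 0;1 0 -.12 0 0 0 0;1 0 -.12 0 0 0 0;1 0 -.12 0 0 0 0;1 0 -.12 0 0 0 0;1 0 -.12 0 0 0 0;1 0 -.12 0 0 0 0"}}

```text
clock: 11.58
eef_pos: [587.8, 56.7, 45.3]
tcp_rot: [3.141, -0.004, -0.09]
contact_force: [0.2, -2.2, -3.3]
opening: 0.121
```

>>> {"op": "move_arm", "data": {"series": "1 0 -.12 .04 0 0 0;1 0 -.12 0 0 0 0;1 0 -.12 0 0 0 0;1 0 -.12 0 0 0 0;1 0 -.12 0 0 0 0;1 0 -.12 0 0 0 0;1 0 -.12 0 0 0 0"}}

```text
clock: 12.45
eef_pos: [590.9, 91.9, 43.6]
tcp_rot: [3.14, -0.003, -0.09]
contact_force: [-0.5, -3.8, -2.7]
opening: 0.123
```

```bash
python3 - <<'E'
from h import *
im=vision.grab_frame("top"); cv2.imwrite("pics/t3.png",cv2.resize(im[120:340,190:350],None,fx=2.7,fy=2.7)[:,:,::-1]); 
im2=vision.grab_frame("side"); 
a=cv2.resize(im[120:340,190:350],None,fx=2.2,fy=2.2);b=cv2.resize(im2[150:300,220:400],None,fx=2.4,fy=484/150)
cv2.imwrite("pics/t3.png",np.hstack([a,b])[:,:,::-1])
s=r.sense(); print(s["eef_pos"],s["tcp_rot"],s["contact_force"],s["opening"])
E
```

```text
[591.00541858  92.46094838  43.57968758] [ 3.14108948 -0.0036195  -0.08979956] [-0.07325022 -0.61745678 -4.39277287] 0.12193053590310628
```

View pics/t3.png

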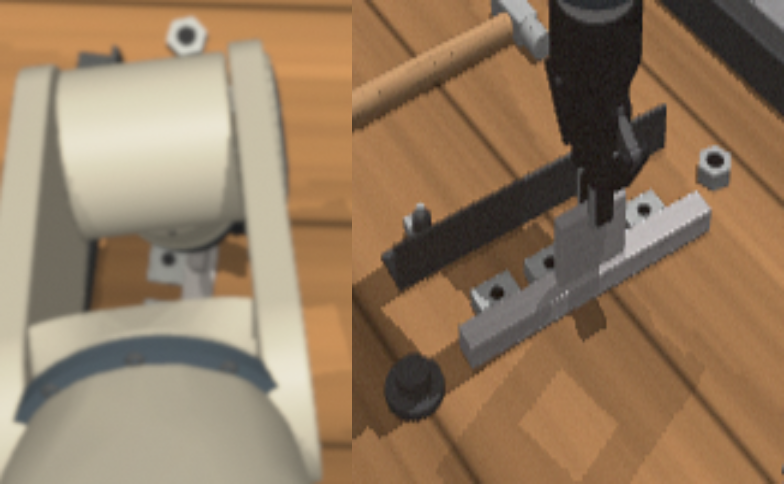

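>>> {"op": "move_arm", "data": {"series": "1 0 -.08 0 0 .1 0;1 0 -.1 0 0 .1 0;1 0 -.1 0 0 0 0;1 0 -.1 0 0 0 0;1 0 -.1 0 0 0 0;1 0 -.1 0 0 0 0;1 0 -.1 0 0 0 0;1 0 -.1 0 0 0 0;1 0 -.08 0 0 0 0"}}

```text
clock: 13.68
eef_pos: [594.1, 128.4, 43.5]
tcp_rot: [3.14, -0.007, -0.09]
contact_force: [-0.4, -3.3, -2.7]
opening: 0.122
```

>>> {"op": "move_arm", "data": {"series": "1 0 -.05 0 0 -.2 0;1 0 -.05 0 0 -.1 0;1 0 -.05 0 0 0 0;1 0 -.05 0 0 0 0;1 0 -.05 0 0 0 0"}}

```text
clock: 14.3
eef_pos: [595.1, 138.8, 43.5]
tcp_rot: [3.14, -0.001, -0.09]
contact_force: [-0.2, -7.1, 0.0]
opening: 0.123
```

>>> {"op": "move_arm", "data": {"series": "1 0 -.03 0 0 0 0;1 0 -.03 0 0 0 0"}}

```text
clock: 14.55
eef_pos: [595.1, 139.3, 43.6]
tcp_rot: [3.137, -0.001, -0.089]
contact_force: [0.3, -11.3, -2.4]
opening: 0.124
```

>>> {"op": "move_arm", "data": {"series": "1 0 -.08 0 0 0 0;1 0 -.12 0 0 0 0;1 0 -.12 0 0 0 0"}}

```text
clock: 14.92
eef_pos: [595.3, 142.5, 44.2]
tcp_rot: [3.121, 0.001, -0.084]
contact_force: [-1.9, -11.9, 4.2]
opening: 0.118
```

```bash
python3 - <<'E'
from h import *
im2=vision.grab_frame("side"); 
cv2.imwrite("pics/s4.png",cv2.resize(im2[160:290,220:390],None,fx=4.6,fy=4.6)[:,:,::-1])
s=r.sense(); print(s["eef_pos"],s["tcp_rot"],s["contact_force"],s["opening"])
E
```

```text
[595.37258788 143.48008097  44.32718264] [ 3.12251282e+00  8.69439904e-04 -8.47910595e-02] [ -1.66681511 -17.50678949   5.13688421] 0.12715975874333438
```

View pics/s4.png

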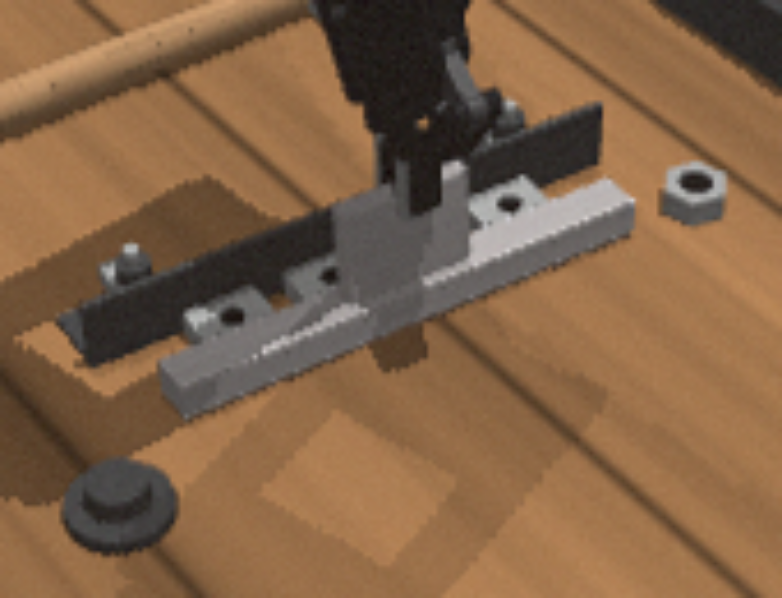

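>>> {"op": "move_arm", "data": {"series": "1 0 -.05 0 0 0 0;1 0 0 0 0 0 0;1 0 .1 0 0 0 0;1 0 .3 0 0 0 0;1 0 .5 0 .5 0 0;1 0 .5 0 .5 0 0;1 0 .2 -.4 0 0 0;1 0 0 -.6 0 0 0;1 0 0 -.6 0 0 0;1 0 0 -.4 0 0 0;1 0 0 0 0 0 0"}}

```text
clock: 16.35
eef_pos: [590.9, 77.8, 131.7]
tcp_rot: [3.14, -0.002, -0.086]
contact_force: [0.0, 1.0, -4.1]
opening: 0.124
```

>>> {"op": "move_arm", "data": {"series": "1 -.08 .4 0 0 0 0;1 -.14 .85 0 0 0 0;1 -.14 .85 0 0 0 0;1 -.14 .85 0 0 0 0;1 -.14 .85 0 0 0 0;1 -.14 .85 0 0 0 0;1 -.14 .85 0 0 0 0;1 -.14 .85 0 0 0 0;1 -.14 .85 0 0 0 0;1 -.14 .85 0 0 0 0;1 -.14 .85 0 0 0 0;1 0 .4 0 0 0 -1.2;1 0 0 0 0 0 -1.2;1 0 0 0 0 0 0;1 0 0 0 0 0 0"}}

```text
clock: 18.23
eef_pos: [481.4, -303.1, 118.9]
tcp_rot: [-3.138, 0.021, -0.042]
contact_force: [0.2, 0.3, -4.3]
opening: 0.125
```

```bash
cat > chk.py <<'E'
from h import *
fd=np.array([.9959,-.0906]); fn=np.array([.0906,.9959]); fo=np.array([597,185.7])
for n,box in(("top",(228,160,300,300)),("side",(225,185,350,265))):
    im=vision.grab_frame(n); cv2.imwrite(f"pics/chk_{n}.png",im[:,:,::-1])
    for c in blobs(light(im,box,120 if n=="top" else 95)):
        (p,wh,a)=rect(n,c,14); q=np.array(p)-fo
        print(n,np.round(p,1),np.round(wh,1),round(a,1),"n",(q@fn).round(1),"u",(q@fd).round(1))
s=r.sense(); print(s["clock"],s["eef_pos"],s["tcp_rot"],s["contact_force"])
T=cv2.imread("pics/chk_top.png");S=cv2.imread("pics/chk_side.png")
cv2.imwrite("pics/chk.png",np.hstack([cv2.resize(T[135:310,205:305],None,fx=3.2,fy=3.2),cv2.resize(S[175:275,225:365],None,fx=3.4,fy=5.6)]))
E
python3 chk.py
```

```text
top [513.3 174.9] [33.4 41.9] 84.8 n -18.3 u -82.4
top [594.7 167.4] [33.8 93.7] 84.8 n -18.4 u -0.6
top [680.7 173.4] [74.3 47.2] 60.0 n -4.7 u 84.5
side [510.4 170.8] [42.8 40.3] 84.2 n -22.6 u -84.9
side [616.2 160.9] [ 43.6 150.7] 85.1 n -22.9 u 21.4
18.325 [ 481.62416616 -303.06189849  119.10287212] [-3.13847197  0.020398   -0.04206797] [-0.4014945   0.17182524 -3.70517674]
```

View pics/chk.png

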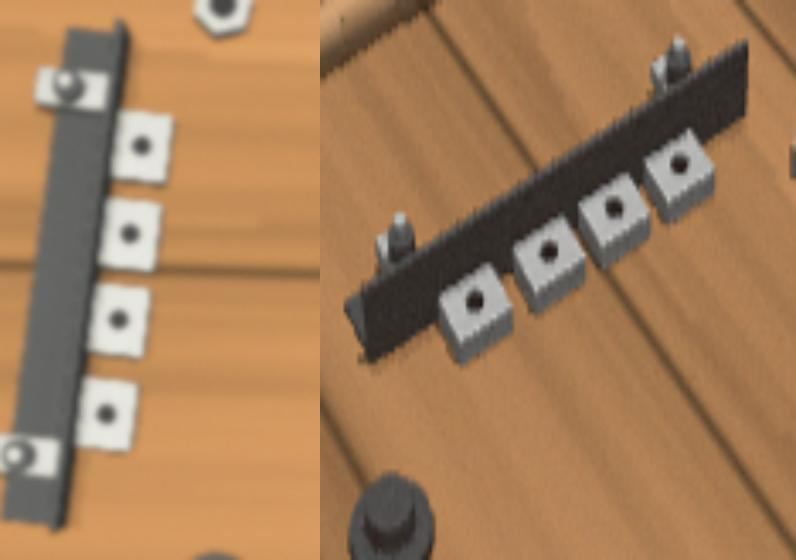

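>>> {"op": "move_arm", "data": {"series": "1 .25 .12 0 -.1 .6 0;1 .17 .1 0 0 .5 0;1 0 0 0 0 0 0;1 0 0 .3 0 0 0;1 0 0 .3 0 0 0;1 0 0 0 0 0 0"}}

```text
clock: 19.08
eef_pos: [499.4, -312.2, 92.7]
tcp_rot: [-3.14, 0.0, -0.041]
contact_force: [-0.0, 0.0, -4.1]
opening: 0.119
```

>>> {"op": "move_arm", "data": {"series": "1 0 0 .35 0 0 0;1 0 0 .3 0 0 0;1 0 0 .15 0 0 0;1 0 0 0 0 0 0"}}

```text
clock: 19.58
eef_pos: [499.0, -311.9, 57.8]
tcp_rot: [-3.139, 0.001, -0.041]
contact_force: [0.4, 0.3, -3.9]
opening: 0.126
```

>>> {"op": "move_arm", "data": {"series": "1 0 0 .05 0 0 0;1 0 0 .03 0 0 0;1 0 0 .02 0 0 0;1 0 0 0 0 0 0"}}

```text
clock: 20.08
eef_pos: [499.7, -312.4, 54.5]
tcp_rot: [-3.14, -0.0, -0.041]
contact_force: [0.1, -0.3, -3.2]
opening: 0.122
```

>>> {"op": "move_arm", "data": {"series": "1 0 0 .03 0 0 0;1 0 0 .03 0 0 0;1 0 0 0 0 0 0"}}

```text
clock: 20.45
eef_pos: [500.0, -313.1, 54.6]
tcp_rot: [3.142, -0.001, -0.041]
contact_force: [-0.7, -0.8, -4.4]
opening: 0.127
```

>>> {"op": "move_arm", "data": {"series": "1 0 0 .05 0 0 0;1 0 0 .05 0 0 0;1 0 0 0 0 0 0"}}

```text
clock: 20.82
eef_pos: [500.4, -314.3, 54.6]
tcp_rot: [3.14, -0.002, -0.041]
contact_force: [0.8, -0.2, -3.5]
opening: 0.125
```

```bash
python3 - <<'E'
from h import *
im2=vision.grab_frame("side"); cv2.imwrite("pics/s5.png",cv2.resize(im2[300:460,330:510],None,fx=3.6,fy=3.6)[:,:,::-1])
s=r.sense(); print(s["eef_pos"],s["tcp_rot"],s["contact_force"],s["opening"])
E
```

```text
[ 500.4134353  -314.42371388   54.43620967] [ 3.13950708e+00 -2.36921846e-03 -4.04954281e-02] [ 0.268527   -0.31280274 -2.89991527] 0.12103398936967846
```

View pics/s5.png

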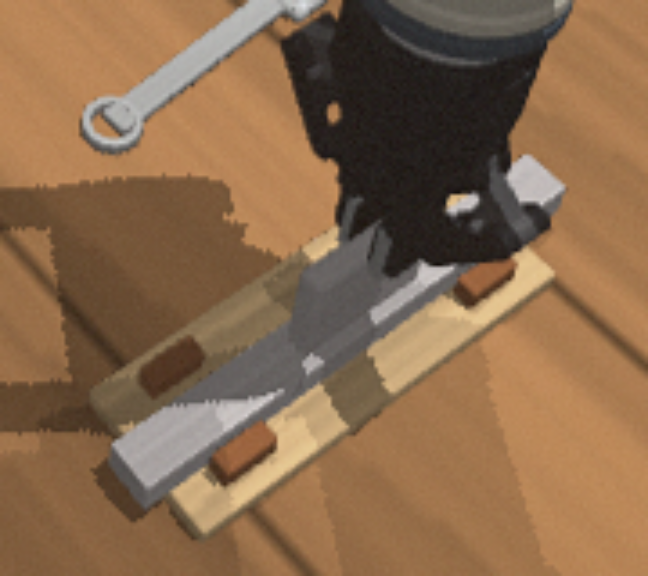

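>>> {"op": "move_arm", "data": {"series": "1 -.03 -.06 .02 0 0 0;1 0 0 .04 0 0 0;.5 0 0 0 0 0 0;-.2 0 0 0 0 0 0;-1 0 0 0 0 0 0;-1 0 0 0 0 0 0;-1 0 0 0 0 0 0;-1 0 0 0 0 0 0"}}

```text
clock: 21.88
eef_pos: [501.0, -314.0, 53.6]
tcp_rot: [3.135, -0.006, -0.039]
contact_force: [-0.7, 0.1, -0.1]
opening: 1.002
```

Released with no load. Raising straight up, then clearing away toward the robot side.

>>> {"op": "move_arm", "data": {"series": "-1 0 0 -.4 0 0 0;-1 0 0 -.8 0 0 0;-1 0 0 -.8 0 0 0;-1 0 0 -.9 0 0 0;-1 -.4 0 -.9 0 0 0;-1 -.8 0 -.5 0 0 0;-1 -.8 0 0 0 0 0;-1 -.8 0 0 0 0 0;-1 0 0 0 0 0 0;-1 0 0 0 0 0 0"}}

```text
clock: 23.12
eef_pos: [386.8, -309.2, 241.4]
tcp_rot: [3.129, -0.015, -0.039]
contact_force: [0.3, -0.5, -0.0]
opening: 1.002
```

```bash
python3 chk.py; python3 - <<'E'
import cv2,numpy as np
S=cv2.imread("pics/chk_side.png");T=cv2.imread("pics/chk_top.png")
cv2.imwrite("pics/fin.png",np.hstack([cv2.resize(T[120:370,200:540],None,fx=1.2,fy=1.4),cv2.resize(S[180:460,200:500],(390,350))]))
E
sed -e 's/top0/chk_top/;s/side0/chk_side/' m2.py > m3.py; python3 m3.py | grep -v fence
```

```text
top [513.3 174.9] [33.3 42. ] 85.1 n -18.3 u -82.3
top [594.7 167.4] [33.7 93.6] 84.7 n -18.4 u -0.6
top [682.3 172.9] [59.8 58.5] 85.1 n -5.1 u 86.2
side [509.8 171. ] [42.9 41.6] 83.9 n -22.6 u -85.5
side [616.3 161.5] [ 44.4 151. ] 85.7 n -22.3 u 21.4
23.225 [ 386.91313354 -309.09183852  240.89709505] [ 3.12940993 -0.01382507 -0.03825591] [0.35812601 0.34335444 0.72434618]
 [448.14224316 200.09473489]] top ends z40 [[738.85497735 169.78169774]
 [449.51212417 195.69631442]]
side bottom [ 9.9777246e-01 -6.6708907e-02  5.4861285e+02  1.9373775e+02] top [ 9.9585003e-01 -9.1009289e-02  5.8649463e+02  1.8685405e+02]
bar [ 9.9879283e-01 -4.9121361e-02  4.9522385e+02 -3.1569775e+02] edge gap 24.668822356439875
bar ends px [(np.int32(299), np.int32(350)), (np.int32(211), np.int32(298)), (np.int32(19), np.int32(62))] [[ 623.92580553 -313.34109547]
 [ 365.85741526 -306.18169953]]
fin [ 495.42057952 -315.37968426] [ 9.986613e-01 -5.172648e-02  4.954206e+02 -3.153797e+02] 12.176898426951492 [[ 527.738341   -311.59137843]
 [ 461.25999731 -310.67171791]]
rest ((492.4664001464844, -311.35357666015625), (76.88513946533203, 216.61000061035156), 86.67688751220703)
```

View pics/fin.png

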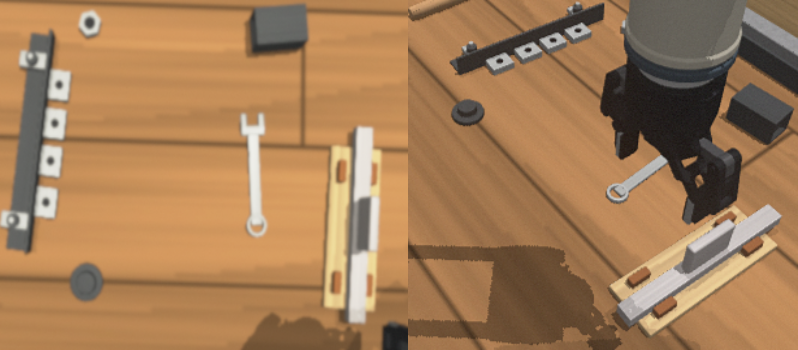

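```bash
python3 -c "
from rig import r
print(r.sign_off())"
```

```text
the job is handed in; nothing more can be done
None
```

I swept all four blanks up against the fence with the straightedge in one row, put it back in its rest, and handed the job in at about 23 s. The sign-off reported no verdict.

**Blanks:** In the last pictures all four lie flat along the fence with no visible gap. Their angle reads 84.7–85.1°, against 84.8° for the fence. The top camera puts their centres about 18.3 mm from my estimated fence face, where 16 mm is ideal. The fence face is itself only known to about 2 mm.

**Checks that disagreed:** The side-view blank distances (about −22.5 mm) and the top-view fit for the fourth blank were spoiled. Blank side faces and a clamp got into the colour masks. For the fourth blank I relied on the pictures and did not get a clean number.

**Straightedge:** It is released and upright between the cheeks. It sits about 4.5 mm off its starting line, towards the −y cheek, and is turned by less than 0.01 rad. Placing it, the force reading never clearly showed contact with the board. I judged it seated from the unchanged apparent size, the fin's alignment with the bar, and the zero force reading after release.

**Other objects:** The flange, nut, wrench and tube look unmoved. I did not check the hammer or jar after the sweep; the arm stayed clear of them.

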